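Right the fallen card stand and hold a spring clamp gaping round its card

ROBOT

A 7-joint arm with a two-finger parallel gripper is mounted at the origin on a cart in front of the work surface, level with it; the furniture and walls round the work are solid. World frame = base frame: x ahead of the robot, y to its left, z up, the work surface at z = 0. Lengths are in m, angles in rad, forces in N, time in s.
With the tool pointing down it reaches from about 0.4 to 0.9 m from the base axis. Payload 5.6 kg.
Tool frame: the origin (TCP) lies midway between the tips of the shut fingers; the grasp point (between the pads) lies robot.grip_depth behind it (robot.grip_depth is the distance from the TCP to the grasp point, in m); y points along the fingers, z is the direction in which the jaws open and shut, and the axes are right-handed (so a half turn about y gives the same grasp; the last joint's range is limited). The gripper opens to 92 mm and grips with 3 to 60 N. Pads are 20 mm wide; open, the fingers measure 128 mm over their backs; the gripper's body (75 mm by 189 mm) begins 69 mm behind the grasp point.
Start: joints at [-1.259, 0.468, -0.012, 1.603, 0.006, 1.071, -0.056], TCP at [0.226, 0.61, 0.215] pointing down, gripper open.
Joint ranges: [-2.53, 2.53], [-0.31, 2.02], [-1.57, 1.55], [0.28, 2.44], [-1.29, 4.43], [0.15, 1.84], [-2.92, 2.92]. Speed limits (rad/s): [2.57, 2.57, 3.14, 3.14, 3.14, 3.14, 3.14].

INTERFACE

Orientations are given as a 3x3 rotation matrix whose columns are the frame's x, y, z axes.
In Python, from workcell import robot gives the robot as it stands. The module is installed in compiled form; this text tells all that it offers.
- The arm moves only by the tool servo_tool, never from a script. Its arguments are lists of equal length, an entry for each row: "translation": the shift along the world's x, y, z in cm, a list of three; "turn": the turn about the world's z in degrees; "claw": the finger opening in cm, from 0 to 9.19. A call has 1 to 20 rows; each row is the pose to reach, as a shift and turn from the pose commanded when the call began; what a row does not reach only later rows make up. A row lasts 1/10 s, in which the tool goes at most 50 mm and 8.59 degrees, less where a joint would pass 70% of its speed; a pose out of reach is approached as far as the arm can. A call with a gripper value outside its range is refused whole. The fingers move at their own pace and stop on an object; "force" is the grip in N (left out, the last holds). Time passes only in rows, so rows that repeat a pose let the fingers close. It gives the time, the measured TCP pose, the force and the opening at its end, in the units of the state.
- robot.state(): the state, without advancing time (a new reading comes with each control period).
- robot.read_camera(name): name is "scene" or "side" or "wrist"; returns a dict with "pixels" (420x560x3 uint8, blue, green, red), "mtx" (3x3 intrinsics, pixels), "k1" (the pictures are not rectified: a ray, as slopes to the right and down, at radius r is drawn at 1 + k1 r^2 times it, then the intrinsics apply), "R" (3x3) and "t" (3): a world point X has camera coordinates R X + t. Camera axes: x right, y down, z forward; pixel columns grow to the right and rows downward; lengths in m; the calibration is good to about 2 mm. A picture is of the moment at which its call begins. There is no depth.
- robot.hand_in(): hands the job in, once; it reports no verdict.
The state is a dict: "clock": time; "q": joint angles; "joint_vel": joint speeds; "joint_torque": joint torques, N m; "tool_pos": TCP position; "tcp_rot": TCP orientation; "force": force on the tool from outside, world axes, zero at the start; "moment": the same for the moment, N m; "gripper_width": finger opening in m.
Only numpy, scipy, OpenCV 4.12 (cv2) and the standard library are available. Lean on these libraries where they do the work, as an engineer would, in place of code of your own. Each camera call takes 0.05 s, during which the arm holds its last target. There are 200 camera calls.

TASK

The little stand with the mounted card has fallen on its back: set it upright on its foot again and let go of it. Then take the spring clamp by its two grips, squeeze it wide open against its spring, and hold it gaping round one of the card's two upright side edges, one jaw in front of the card and one behind, the edge well inside the mouth and the clamp touching nothing but your fingers, so that I can slip a print in before it closes. Finish like that, still holding the clamp squeezed open, and leave the jars and the tape roll alone.

Things in the scene. Friction and masses are not known exactly. Their poses are not given: they have to be found in the camera images.
- card_mid (a point): Centre of the stand's card: stiff cardboard plate 60 mm wide, 6 mm thick, pale paper on both faces, 85 mm above the foot's underside; its top edge is 140 mm above the underside. Axes: x across its thickness, y along its width (side edges at y = +-30 mm), z up the card. At the start it lies level, 30 mm above the bench, pointing away from the robot, +x face down.
- clamp_grips (a point): Where to pinch the spring clamp: between its grips, 30 mm from the pin, half-way up. Clamp: black and orange plastic, 0.06 kg, 104 mm long, 14 mm thick, lying flat. Axes of its fixed half: y from pin to grip ends (jaws point to -y), x from moving to fixed half, z up. Here 40 mm over the grips at rest, 29 mm fully squeezed; grips end 19 mm farther along y, 47 mm apart.
- clamp_pin (a point): Pin of the clamp, the hinge about which it opens, at half its thickness; axes as clamp_grips. When squeezed evenly, each half turns about it by half the joint value.
- jaw_tip_a (a point): Inner side of the tip of the clamp's fixed jaw, at half its thickness, 51 mm from the pin; the jaw reaches 3 mm beyond and is about 14 mm wide at most.
- jaw_tip_b (a point): Inner side of the tip of the clamp's moving jaw, likewise. The two tips are 5 mm apart at rest and 25 mm apart when fully open.
- clamp_lever (a joint): Opening of the clamp in rad: 0 at rest (shut), grows as the grips are squeezed together, 0.384 at the stop. Spring moment about the pin 0.12 N m at 0 and 0.35 N m at the stop (about 4 to 12 N at the grips); it springs shut when let go.
- stand: Stand (0.5 kg, one rigid piece with the card); origin at the centre of the foot's underside, axes as card_mid. Dark steel foot 60 (x) x 70 (y) x 30 mm; cheeks 44 mm wide, 18 mm thick hold the card up to 44 mm. Nearly all mass is in the foot: it starts lying on the foot's +x side, and drops upright by itself once raised to within about 55 degrees of upright.
- clamp: The clamp; origin on its underside, 2.5 mm from the pin towards the jaws, axes as for clamp_grips.
- jar_a: Bystander: ink jar with a yellow band, 55 mm across and 55 mm tall, upright; origin at the centre of its underside.
- jar_b: Bystander: ink jar with a black band, 55 mm across and 55 mm tall, upright; origin at the centre of its underside.
- tape_roll: Bystander: roll of masking tape lying flat, 104 mm across, 25 mm tall; origin at the centre of its underside.
There are look-alikes about, which are no part of the job. Leave any orange look-alike of the stand alone. Of the things that look like the clamp, the smaller one is meant.

How it is judged:
On the way, in this order (a step that is already met when the one before it is completed fails the run):
1. the card stand stands upright on its foot, let go (angle between card_mid's own z axis and vertical below 0.12 rad and height (world z) of card_mid between 0.075 and 0.095 m and contact force between the fingers and stand below 0.3 N), for 0.3 s.
2. the clamp is held off the bench, squeezed open (value of joint clamp_lever above 0.25 rad and height (world z) of clamp_pin above 0.03 m and contact force between the fingers and clamp above 1 N), for 0.2 s.
At the end, for the whole second after the job is handed in: Stand upright within 0.12 rad, fingers off it; fingers hold the clamp at joint > 0.25 rad, pin > 45 mm up; jaw tips each side of the card, > 4 mm off its mid-plane, 5 mm in from its edges, 48 to 135 mm up it, pin 3 mm outside; clamp touches no other thing (< 0.3 N); stand, clamp < 0.03 m/s (all of step 1 and value of joint clamp_lever above 0.25 rad and contact force between the fingers and clamp above 1 N and contact force between clamp and stand below 0.3 N and contact force between clamp and jar_a below 0.3 N and contact force between clamp and jar_b below 0.3 N and contact force between clamp and tape_roll below 0.3 N and ((x of jaw_tip_a in the frame of card_mid above 0.004 m and x of jaw_tip_b in the frame of card_mid below -0.004 m) or (x of jaw_tip_b in the frame of card_mid above 0.004 m and x of jaw_tip_a in the frame of card_mid below -0.004 m)) and y of jaw_tip_a in the frame of card_mid between -0.025 and 0.025 m and y of jaw_tip_b in the frame of card_mid between -0.025 and 0.025 m and z of jaw_tip_a in the frame of card_mid between -0.037 and 0.05 m and z of jaw_tip_b in the frame of card_mid between -0.037 and 0.05 m and (y of clamp_pin in the frame of card_mid above 0.033 m or y of clamp_pin in the frame of card_mid below -0.033 m) and height (world z) of clamp_pin above 0.045 m and linear speed of each of clamp, stand below 0.03 m/s); the arm keeps its last pose, push and grip.
It fails at once if a jar or the tape roll was pushed more than 25 mm (distance of any of jar_a, jar_b, tape_roll from where it was at the start of the episode above 0.025 m).
It also fails if it takes over 56 s, if anything falls off the work surface, if the arm or the gripper's body presses on something with over 40 N, if the wrist force passes 120 N, or if a joint passes its speed limit or range.

## Working session

There is one attempt and no reset: what is moved stays moved. The work goes in short steps, Python scripts to look and compute and a tool call to move; the robot and the scene stay as the last step left them, time stands still between calls to the robot, and variables do not carry over. Pictures are saved under pics/ and viewed, about 8 in all and at most 12, crops included, and the job is handed in when it is done.

Besides the shell and the picture viewer there is one more tool, called after "Emit:" as name(argument=value, ...), one argument or row to a line, values as JSON. servo_tool: Moves the arm, as the interface text tells. Its arguments: {"type":"object","properties":{"translation":{"type":"array"},"turn":{"type":"array"},"claw":{"type":"array"},"force":{"type":"number"}},"required":["translation","turn","claw"]}

```bash
mkdir -p pics; cat > h.py <<'E'
from workcell import robot
import numpy as np, cv2, json
def snap(n,f):
    c=robot.read_camera(n); cv2.imwrite(f'pics/{f}.png',c['pixels'])
    np.savez(f'pics/{f}.npz',**{k:np.array(c[k]) for k in c}); return c
def load(f): return dict(np.load(f'pics/{f}.npz'))
def ray(c,u,v):
    k1=float(c['k1']); K=c['mtx']
    p=cv2.undistortPoints(np.array([[[u,v]]],float),K,np.array([k1,0,0,0.]))[0,0]
    d=c['R'].T@np.array([p[0],p[1],1]); o=-c['R'].T@c['t']; return o,d/np.linalg.norm(d)
def plane(c,u,v,z):
    o,d=ray(c,u,v); return o+d*(z-o[2])/d[2]
def tri(c1,p1,c2,p2):
    o1,d1=ray(c1,*p1);o2,d2=ray(c2,*p2)
    s=np.linalg.lstsq(np.stack([d1,-d2],1),o2-o1,rcond=None)[0]
    a,b=o1+s[0]*d1,o2+s[1]*d2; return (a+b)/2,np.linalg.norm(a-b)
def proj(c,X):
    k1=float(c['k1'])
    r,_=cv2.Rodrigues(c['R']); return cv2.projectPoints(np.array(X,float).reshape(-1,3),r,c['t'],c['mtx'],np.array([k1,0,0,0.]))[0].reshape(-1,2)
E
python3 - <<'E'
from h import *
a=snap('scene','s0');b=snap('side','d0');w=snap('wrist','w0')
for c in(a,b,w): print(np.round(-c['R'].T@c['t'],3),np.round(c['R'][2],2),c['k1'])
cv2.imwrite('pics/all.png',cv2.resize(np.vstack([np.hstack([a['pixels'],b['pixels']])]),(800,300)))
s=robot.state();print(s['tool_pos'],np.round(s['tcp_rot'],3),s['gripper_width'],robot.grip_depth)
E
```

```text
[-0.127 -0.614  0.987] [ 0.51  0.49 -0.71] -0.103557403151502
[ 0.182 -1.029  0.81 ] [ 0.28  0.78 -0.55] 0.03343566553839058
[0.147 0.638 0.383] [ 0.27 -0.1  -0.96] -0.027144307717455737
[0.22571843 0.60906562 0.21385086] [[ 0.938 -0.     0.347]
 [-0.347 -0.001  0.938]
 [ 0.    -1.    -0.001]] 0.09186173598878974 0.0187
```

View pics/s0.png

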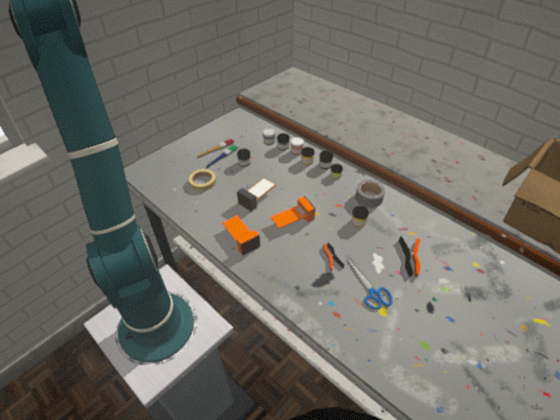

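View pics/d0.png

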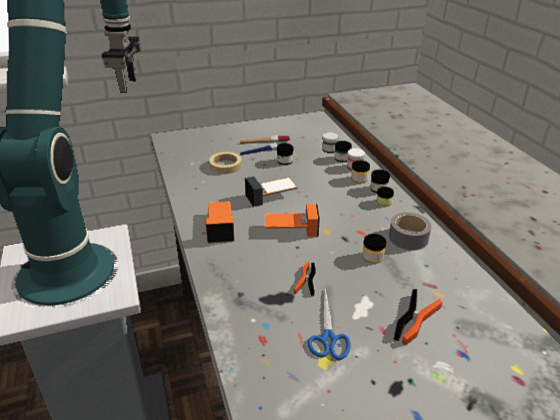

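The dark stand is at scene (257,193) and side (270,188). The orange look-alike is at scene (295,213), with an orange block at (241,234). There are two clamp candidates: the small one at scene (332,258)/side (307,278), and the large one at scene (411,256)/side (418,317). The smaller one fits. I'll confirm in one enlarged crop and measure there.

```bash
python3 - <<'E'
from h import *
a=load('s0');b=load('d0')
def crop(c,x,y,w=50,h=37): return cv2.resize(c['pixels'][y:y+2*h,x:x+2*w],(400,296),interpolation=cv2.INTER_CUBIC)
cv2.imwrite('pics/c1.png',np.vstack([np.hstack([crop(a,205,155),crop(b,220,150)]),np.hstack([crop(a,285,225),crop(b,255,240)])]))
for n,pa,pb,z in [('clamp',(332,258),(307,278),.007),('big',(411,256),(418,317),.007),('stand',(257,193),(270,188),.03),('foot',(247,199),(254,190),.03),('orange',(295,213),(295,221),.03),('block',(241,234),(220,222),.03)]:
    print(n,plane(a,*pa,z).round(3),plane(b,*pb,z).round(3))
E
```

```text
clamp [ 0.521 -0.217  0.007] [ 0.531 -0.206  0.007]
big [ 0.699 -0.4    0.007] [ 0.711 -0.396  0.007]
stand [0.553 0.155 0.03 ] [0.559 0.167 0.03 ]
foot [0.506 0.159 0.03 ] [0.512 0.171 0.03 ]
orange [ 0.572 -0.013  0.03 ] [ 0.571 -0.011  0.03 ]
block [0.38  0.052 0.03 ] [0.383 0.047 0.03 ]
```

View pics/c1.png

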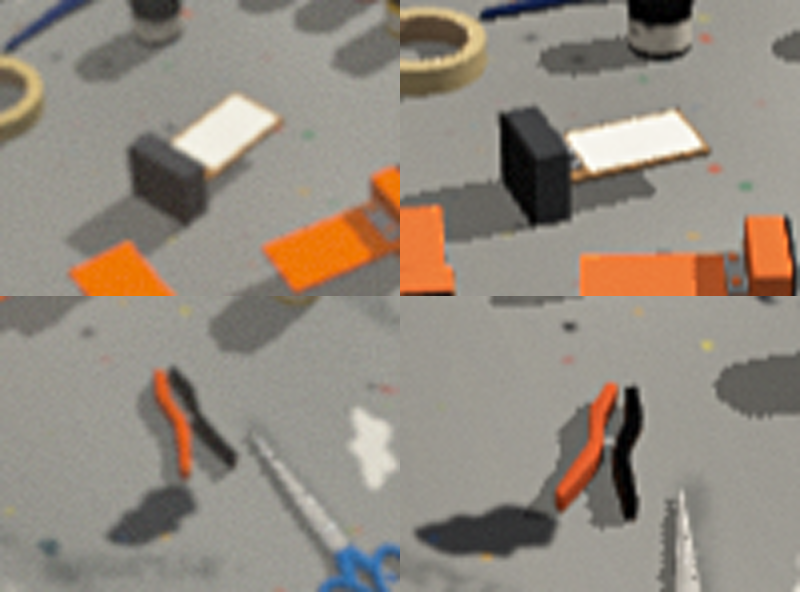

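The crops confirm it. The stand lies on its back with the dark foot toward the robot and the pale card pointing away. The small clamp's jaws point to +y and its splayed grips to −y, with the orange half on the near side. Next I measure by mask.

```bash
python3 - <<'E'
from h import *
def big(m):
    n,l,s,c=cv2.connectedComponentsWithStats(m.astype(np.uint8)); i=1+s[1:,4].argmax(); return (l==i)
for f,box,cb,tp,jb in [('s0',(240,170,285,210),(310,238,352,280),(202,180),(243,157)),('d0',(256,170,305,200),(288,255,322,300),(226,161),(285,153))]:
    c=load(f); im=c['pixels'].astype(int)
    x0,y0,x1,y1=box; p=im[y0:y1,x0:x1]
    m=big((p.min(2)>170)); ys,xs=np.nonzero(m)
    r=cv2.boxPoints(cv2.minAreaRect(np.stack([xs,ys],1).astype(np.float32)))
    # approx quad via hull
    h=cv2.convexHull(np.stack([xs,ys],1).astype(np.int32)); q=cv2.approxPolyDP(h,2.5,True)[:,0]+[x0,y0]
    print(f,'card px',m.sum(),q.tolist()); 
    for u in q: print(plane(c,u[0],u[1],.033).round(4))
    print('cen',plane(c,xs.mean()+x0,ys.mean()+y0,.033).round(4))
    x0,y0,x1,y1=cb; p=im[y0:y1,x0:x1]
    o=big((p[...,2]-p[...,0]>60)); k=big(p.max(2)<50)
    for n,m in(('or',o),('bl',k)):
        ys,xs=np.nonzero(m); P=np.array([plane(c,u+x0,v+y0,.010) for u,v in zip(xs,ys)])[:,:2]
        for lo in np.array_split(P[np.argsort(P[:,1])],6): print(n,len(P),lo.mean(0).round(4),end=' ')
        print('ext y',P[:,1].min().round(4),P[:,1].max().round(4))
    print('tape',plane(c,*tp,.02).round(3),'jar',plane(c,*jb,.05).round(3))
E
```

```text
s0 card px 234 [[273, 184], [259, 196], [249, 191], [262, 179]]
[0.6251 0.1439 0.033 ]
[0.5445 0.1359 0.033 ]
[0.5381 0.1815 0.033 ]
[0.6171 0.194  0.033 ]
cen [0.5813 0.1644 0.033 ]
or 102 [ 0.4914 -0.2362] or 102 [ 0.5054 -0.2233] or 102 [ 0.517 -0.212] or 102 [ 0.5243 -0.1974] or 102 [ 0.5316 -0.1824] or 102 [ 0.5435 -0.1687] ext y -0.2425 -0.1612
bl 12 [ 0.517  -0.2594] bl 12 [ 0.519  -0.2559] bl 12 [ 0.5199 -0.2513] bl 12 [ 0.5224 -0.2455] bl 12 [ 0.5219 -0.242 ] bl 12 [ 0.5213 -0.2384] ext y -0.2606 -0.2373
tape [0.467 0.37  0.02 ] jar [0.646 0.329 0.05 ]
d0 card px 296 [[294, 186], [268, 192], [262, 183], [288, 178]]
[0.6275 0.1506 0.033 ]
[0.5455 0.1432 0.033 ]
[0.5437 0.196  0.033 ]
[0.626  0.1991 0.033 ]
cen [0.5849 0.1719 0.033 ]
or 167 [ 0.4923 -0.2372] or 167 [ 0.5022 -0.2254] or 167 [ 0.5115 -0.214 ] or 167 [ 0.5239 -0.1983] or 167 [ 0.534  -0.1782] or 167 [ 0.5458 -0.1622] ext y -0.2467 -0.1517
bl 132 [ 0.5226 -0.2553] bl 132 [ 0.5261 -0.2388] bl 132 [ 0.5303 -0.2232] bl 132 [ 0.5389 -0.2075] bl 132 [ 0.548  -0.1936] bl 132 [ 0.5569 -0.175 ] ext y -0.2649 -0.1625
tape [0.48  0.383 0.02 ] jar [0.659 0.322 0.05 ]
```

Emit:
servo_tool(
  translation=[
    [1, -1, 0],
    [4, -5, 0],
    [8, -9, 0],
    [12, -14, 0],
    [16, -19, 0],
    [20, -23.5, 0],
    [24, -28, 0],
    [28, -33, 0],
    [32, -37.5, 0],
    [35, -41, 0],
    [37, -43.3, 0],
    [37.4, -43.8, -1],
    [37.4, -43.8, -3],
    [37.4, -43.8, -5],
    [37.4, -43.8, -5],
  ],
  turn=[1, 3, 6, 9, 12, 15, 18, 21, 23, 25, 26, 26, 26, 26, 26],
  claw=[9, 9, 9, 9, 9, 9, 9, 9, 9, 9, 9, 9, 9, 9, 9],
)

```text
clock: 1.65
tool_pos: [0.598, 0.1701, 0.1614]
tcp_rot: [[0.995, -0.006, -0.097], [0.097, -0.002, 0.995], [-0.006, -1.0, -0.001]]
force: [0.1, -0.1, 0.6]
gripper_width: 0.09
```

```bash
python3 - <<'E'
from h import *
s=robot.state();print(s['clock'],s['tool_pos'],np.round(s['tcp_rot'],3).tolist(),s['gripper_width'],s['force'])
c=snap('wrist','w1');print(np.round(-c['R'].T@c['t'],3))
im=c['pixels'].astype(int)
m=(im.min(2)>150).astype(np.uint8); n,l,st,ce=cv2.connectedComponentsWithStats(m); i=1+st[1:,4].argmax(); ys,xs=np.nonzero(l==i)
h=cv2.convexHull(np.stack([xs,ys],1).astype(np.int32)); q=cv2.approxPolyDP(h,6,True)[:,0]
for u in q: print(u,plane(c,*map(float,u),.033).round(4))
E
```

```text
1.65 [0.59803098 0.17010727 0.16138911] [[0.995, -0.006, -0.097], [0.097, -0.002, 0.995], [-0.006, -1.0, -0.001]] 0.08998203920346279 [ 0.06820073 -0.06429606  0.56520128]
[0.516 0.162 0.332]
[559 224] [0.5906 0.4731 0.033 ]
[515 295] [0.6819 0.4525 0.033 ]
[357 327] [0.7425 0.2725 0.033 ]
[192 327] [0.7622 0.0734 0.033 ]
[ 78 296] [ 0.7334 -0.0624  0.033 ]
[ 21 268] [ 0.7033 -0.1263  0.033 ]
[  0 184] [ 0.6045 -0.1331  0.033 ]
[ 0 27] [ 0.4534 -0.1087  0.033 ]
[47  6] [ 0.4331 -0.0617  0.033 ]
[133   0] [0.4227 0.0174 0.033 ]
[473   0] [0.393  0.3192 0.033 ]
[496  17] [0.4037 0.3437 0.033 ]
[559 109] [0.4743 0.4299 0.033 ]
```

View pics/w1.png

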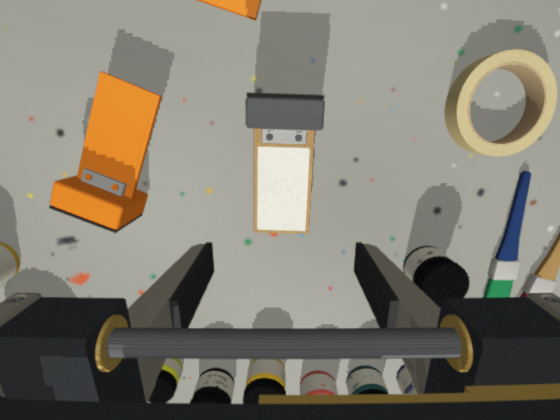

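The wrist view shows the card centred at about (283,180), with its top edge at row 232 and its sides at columns 254 and 309. The fingers are at columns 212 and 356, with the body sitting beyond the card's end.

```bash
python3 - <<'E'
from h import *
c=load('w1')
for u in [(253,232),(309,232.5),(258,132),(314,132)]: print(u,plane(c,*u,.033).round(4))
for u in [(247,95),(323,97)]: print('foot top',plane(c,*u,.06).round(4))
print(proj(c,[.598,.17,.03]))
E
```

```text
(253, 232) [0.632  0.1391 0.033 ]
(309, 232.5) [0.6267 0.1997 0.033 ]
(258, 132) [0.5267 0.137  0.033 ]
(314, 132) [0.5214 0.1919 0.033 ]
foot top [0.4955 0.1275 0.06  ]
foot top [0.4908 0.1933 0.06  ]
[[284.34690987 203.85278886]]
```

Emit:
servo_tool(
  translation=[
    [0.5, -0.1, -2],
    [0.5, -0.1, -5],
    [0.5, -0.1, -8],
    [0.5, -0.1, -11],
    [0.5, -0.1, -13],
    [0.5, -0.1, -14.5],
    [0.5, -0.1, -15],
    [0.5, -0.1, -15],
    [0.5, -0.1, -15],
    [0.5, -0.1, -15],
    [0.5, -0.1, -15],
    [0.5, -0.1, -15],
    [0.5, -0.1, -15],
    [0.5, -0.1, -15],
  ],
  turn=[-1, -1, -1, -1, -1, -1, -1, -1, -1, -1, -1, -1, -1, -1],
  claw=[9, 9, 9, 9, 9, 9, 9, 8, 7, 6, 5.5, 5.5, 5.5, 5.5],
  force=12,
)

```text
clock: 3.1
tool_pos: [0.6058, 0.1706, 0.0152]
tcp_rot: [[0.997, 0.002, -0.081], [0.081, 0.0, 0.997], [0.002, -1.0, 0.0]]
force: [1.7, 0.1, 1.2]
gripper_width: 0.0595
```

Emit:
servo_tool(
  translation=[
    [-0.31, 0, 1.0],
    [-0.7, -0.05, 1.95],
    [-1.17, -0.1, 2.87],
    [-1.72, -0.1, 3.75],
    [-2.35, -0.2, 4.57],
    [-3.04, -0.2, 5.34],
    [-3.8, -0.3, 6.05],
    [-4.62, -0.3, 6.68],
    [-5.49, -0.4, 7.25],
    [-6.4, -0.5, 7.73],
    [-6.4, -0.5, 7.73],
  ],
  turn=[0, 0, 0, 0, 0, 0, 0, 0, 0, 0, 0],
  claw=[5.5, 5.5, 5.5, 5.5, 5.5, 5.5, 5.5, 5.5, 5.5, 5.5, 5.5],
)

```text
clock: 4.2
tool_pos: [0.5399, 0.1655, 0.0927]
tcp_rot: [[0.997, 0.0, -0.082], [0.082, 0.0, 0.997], [0.0, -1.0, 0.0]]
force: [-1.1, -0.7, -0.2]
gripper_width: 0.0597
```

```bash
python3 - <<'E'
from h import *
c=snap('side','d2')
cv2.imwrite('pics/d2c.png',cv2.resize(c['pixels'][100:250,180:380],(800,600)))
E
```

```text
(no output)
```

View pics/d2c.png

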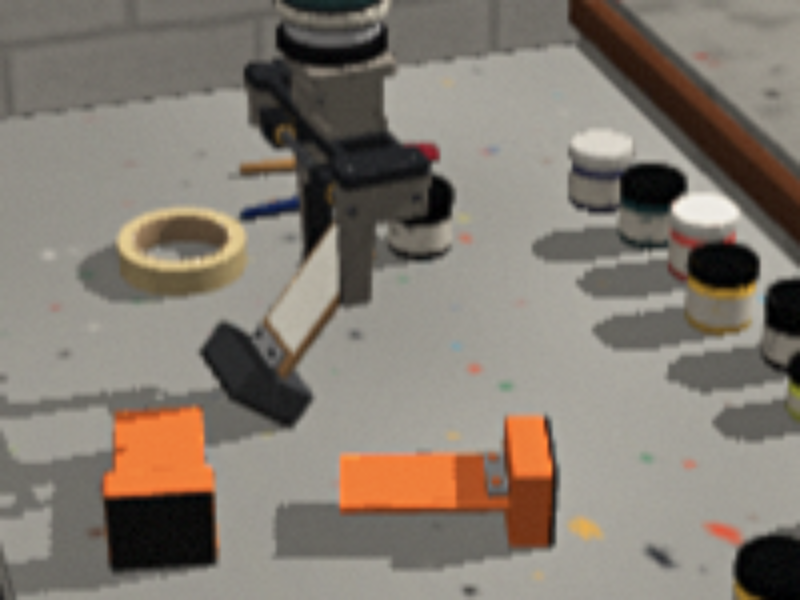

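The stand is at about 50° with its foot edge on the bench and the card in the fingers. I'll continue the arc.

Emit:
servo_tool(
  translation=[
    [-0.96, -0.1, 0.4],
    [-1.95, -0.15, 0.72],
    [-2.96, -0.2, 0.95],
    [-3.98, -0.3, 1.1],
    [-5.02, -0.4, 1.15],
    [-6.05, -0.45, 1.1],
    [-7.08, -0.5, 0.95],
    [-8.1, -0.6, 0.75],
    [-8.1, -0.6, 0.75],
    [-8.1, -0.6, 0.75],
    [-8.1, -0.6, 0.75],
    [-8.1, -0.6, 0.75],
  ],
  turn=[0, 0, 0, 0, 0, 0, 0, 0, 0, 0, 0, 0],
  claw=[5.5, 5.5, 5.5, 5.5, 5.5, 5.5, 5.5, 5.5, 5.5, 5.5, 5.5, 5.5],
)

```text
clock: 5.45
tool_pos: [0.4581, 0.1592, 0.0993]
tcp_rot: [[0.997, -0.004, -0.081], [0.081, -0.001, 0.997], [-0.004, -1.0, -0.001]]
force: [-3.1, -2.1, 8.4]
gripper_width: 0.0604
```

```bash
python3 - <<'E'
from h import *
c=snap('side','d3');d=snap('scene','s3')
f=lambda im,x,y:cv2.resize(im[y:y+120,x:x+110],(400,436))
cv2.imwrite('pics/d3c.png',np.hstack([f(c['pixels'],190,120),f(d['pixels'],200,130)]))
E
```

```text
(no output)
```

View pics/d3c.png

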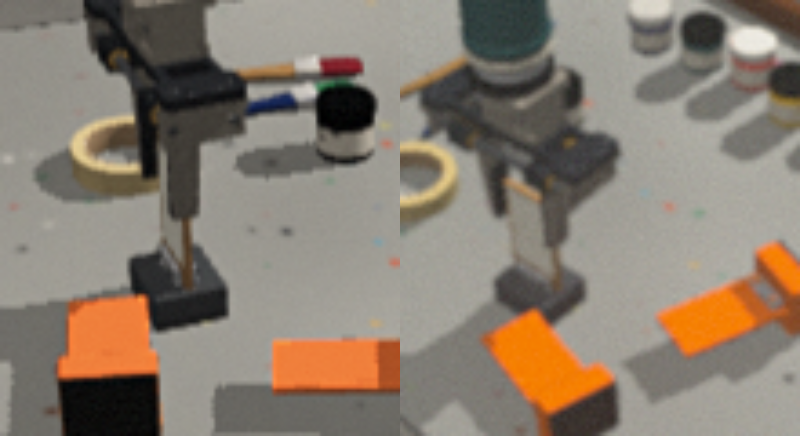

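The stand is upright on its foot in both views. I'll open the fingers and rise.

Emit:
servo_tool(
  translation=[
    [0, 0, 0],
    [0, 0, 0],
    [0, 0, 0],
    [0, 0, 0],
    [0, 0, 0],
    [0, 0, 1],
    [0, 0, 3],
    [0, 0, 6],
    [0, 0, 9],
    [0, 0, 12],
    [0, 0, 14],
    [0, 0, 15],
    [0, 0, 15],
  ],
  turn=[0, 0, 0, 0, 0, 0, 0, 0, 0, 0, 0, 0, 0],
  claw=[6.5, 7.5, 8.5, 9, 9, 9, 9, 9, 9, 9, 9, 9, 9],
)

```text
clock: 6.85
tool_pos: [0.4605, 0.1598, 0.2509]
tcp_rot: [[0.997, 0.003, -0.081], [0.081, 0.001, 0.997], [0.003, -1.0, 0.001]]
force: [-0.5, -0.1, -1.1]
gripper_width: 0.0899
```

```bash
python3 - <<'E'
from h import *
c=snap('side','d4');d=snap('scene','s4');w=snap('wrist','w4')
f=lambda im,x,y:cv2.resize(im[y:y+120,x:x+110],(400,436))
cv2.imwrite('pics/d4c.png',np.hstack([f(c['pixels'],190,120),f(d['pixels'],200,130)]))
E
```

```text
(no output)
```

View pics/d4c.png

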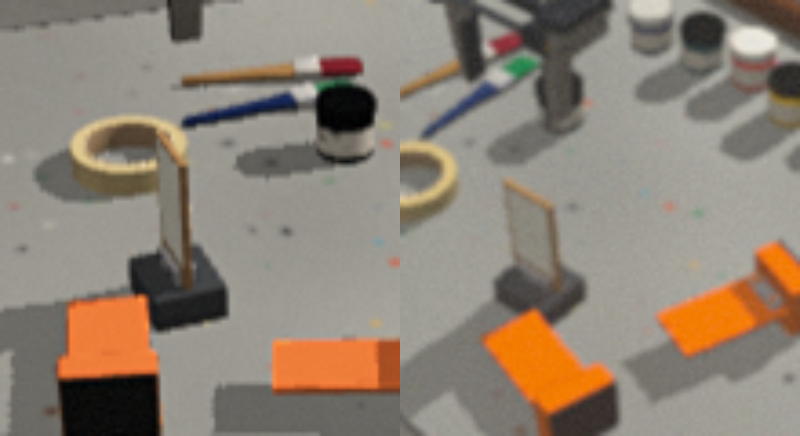

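The stand is standing free. I triangulate the card's top corners: side (234,156) and (241,166.5), scene (229,180) and (242,188).

```bash
python3 - <<'E'
from h import *
a=load('s4');b=load('d4');w=load('w4')
A,e1=tri(a,(229,180),b,(234,155.8));B,e2=tri(a,(242.1,188.3),b,(241.2,166.8))
print(A,e1,B,e2)
for c in(a,b): print([plane(c,*p,.14).round(4) for p in ([(229,180),(242.1,188.3)] if c is a else [(234,155.8),(241.2,166.8)])])
# foot near corner bottom: side crop (158,328),(228,312)
for p in [(158,328),(228,312)]: print('foot',plane(b,190+p[0]/3.636,120+p[1]/3.636,0).round(4))
print(proj(w,[[.46,.13,.14],[.46,.19,.14]]))
cv2.imwrite('pics/w4s.png',w['pixels'])
E
```

```text
[0.45852407 0.1828306  0.14121656] 0.007189723729052168 [0.46276323 0.12300467 0.13788948] 0.007141797675874718
[array([0.4552, 0.1809, 0.14  ]), array([0.4571, 0.1183, 0.14  ])]
[array([0.4626, 0.1903, 0.14  ]), array([0.4654, 0.1243, 0.14  ])]
foot [0.4393 0.132  0.    ]
foot [0.497  0.1363 0.    ]
[[254.72605951 207.71159808]
 [315.07336164 212.38249042]]
```

Emit:
servo_tool(
  translation=[
    [0.1, -0.5, 0],
    [0.4, -2, 0],
    [0.8, -4.5, 0],
    [1.2, -7.5, 0],
    [1.6, -10.5, 0],
    [2, -14, 0],
    [2.5, -17.5, 0],
    [3, -21, 0],
    [3.5, -24.5, 0],
    [4, -28, 0],
    [4.5, -31.5, -1],
    [5, -34.5, -3],
    [5.3, -37, -5],
    [5.5, -39, -7],
    [5.5, -39.4, -9],
    [5.5, -39.4, -10],
    [5.5, -39.4, -10],
    [5.5, -39.4, -10],
    [5.5, -39.4, -10],
  ],
  turn=[-3, -10, -18, -26, -34, -42, -50, -58, -66, -74, -82, -90, -98, -106, -113, -118, -120.5, -120.5, -120.5],
  claw=[9, 9, 9, 9, 9, 9, 9, 9, 9, 9, 9, 9, 9, 8, 8, 8, 8, 8, 8],
)

```text
clock: 8.9
tool_pos: [0.5144, -0.2344, 0.1486]
tcp_rot: [[-0.435, -0.002, 0.901], [-0.901, -0.0, -0.435], [0.001, -1.0, -0.001]]
force: [-0.4, 0.6, -0.1]
gripper_width: 0.0803
```

```bash
python3 - <<'E'
from h import *
c=snap('wrist','w5'); s=robot.state(); print(s['tool_pos'],np.round(s['q'],2))
print(proj(c,[[.529,-.207,.007],[.516,-.234,.007]]))
E
```

```text
[ 0.51465325 -0.23436278  0.14895772] [-0.1   0.45  0.6   1.9  -0.32  0.89  0.21]
[[285.58858633 170.36686752]
 [285.59100277 197.63578755]]
```

View pics/w5.png

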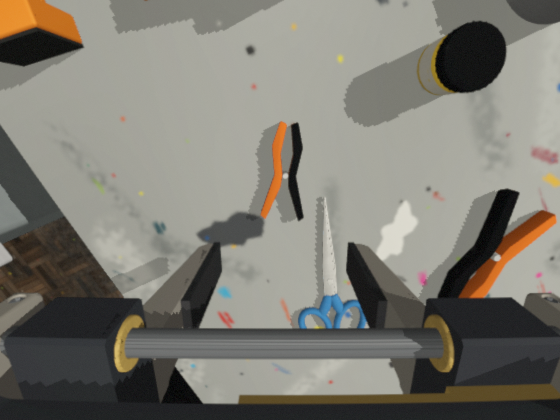

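The wrist view shows the small clamp with its pin at about (286,176), jaw ends at (283,123)/(295,125) and grip ends at (265,216)/(299,218). The scissors' tip at (325,198) is close by, so I'll open only as far as needed.

```bash
python3 - <<'E'
from h import *
c=load('w5'); im=c['pixels'].astype(int)
x0,y0,x1,y1=250,112,312,228; p=im[y0:y1,x0:x1]
def big(m):
    n,l,s,_=cv2.connectedComponentsWithStats(m.astype(np.uint8)); return l==1+s[1:,4].argmax()
o=big((p[...,2]-p[...,0]>70)); k=big(p.max(2)<45)
pin=plane(c,286,176,.014)[:2]
ends=[]
for n,m in(('or',o),('bl',k)):
    ys,xs=np.nonzero(m); P=np.array([plane(c,u+x0,v+y0,.012) for u,v in zip(xs,ys)])[:,:2]
    t=(P-pin)@np.array([.44,.9]); print(n,len(P),t.min().round(4),t.max().round(4))
    ends.append([P[np.abs(t-a)<.003].mean(0) for a in(.045,.0,-.03,-.045)])
E=np.array(ends); mid=E.mean(0); print(E.round(4),'\nmid',mid.round(4),'pin',pin.round(4))
d=mid[0]-mid[3]; print('axis deg',np.degrees(np.arctan2(d[1],d[0])), 'pinch',(mid[1]+ (-.030)*d/np.linalg.norm(d)).round(4))
E
```

```text
or 850 -0.0472 0.0553
bl 667 -0.0482 0.0525
[[[ 0.5419 -0.1685]
  [ 0.5193 -0.2074]
  [ 0.4969 -0.2299]
  [ 0.4864 -0.2406]]

 [[ 0.5551 -0.175 ]
  [ 0.5328 -0.2139]
  [ 0.5246 -0.2434]
  [ 0.5213 -0.258 ]]] 
mid [[ 0.5485 -0.1718]
 [ 0.5261 -0.2107]
 [ 0.5108 -0.2366]
 [ 0.5038 -0.2493]] pin [ 0.5273 -0.2115]
axis deg 60.05280283235789 pinch [ 0.5111 -0.2367]
```

Emit:
servo_tool(
  translation=[
    [-0.35, -0.25, -1],
    [-0.35, -0.25, -3],
    [-0.35, -0.25, -6],
    [-0.35, -0.25, -9],
    [-0.35, -0.25, -11.5],
    [-0.35, -0.25, -13],
    [-0.35, -0.25, -14],
    [-0.35, -0.25, -14.4],
    [-0.35, -0.25, -14.4],
    [-0.35, -0.25, -14.4],
  ],
  turn=[-2, -4, -4, -4, -4, -4, -4, -4, -4, -4],
  claw=[7, 5.6, 5.6, 5.6, 5.6, 5.6, 5.6, 5.6, 5.6, 5.6],
)

```text
clock: 9.95
tool_pos: [0.512, -0.2373, 0.0062]
tcp_rot: [[-0.498, 0.001, 0.867], [-0.867, -0.001, -0.498], [-0.0, -1.0, 0.002]]
force: [-0.5, -0.6, 0.5]
gripper_width: 0.0563
```

```bash
python3 - <<'E'
from h import *
c=snap('wrist','w6'); s=robot.state(); print(s['tool_pos'],s['force'],s['gripper_width'])
E
```

```text
[ 0.51210128 -0.23730011  0.00635004] [ 0.32367161 -0.41553827  0.51789455] 0.05600223694862728
```

View pics/w6.png

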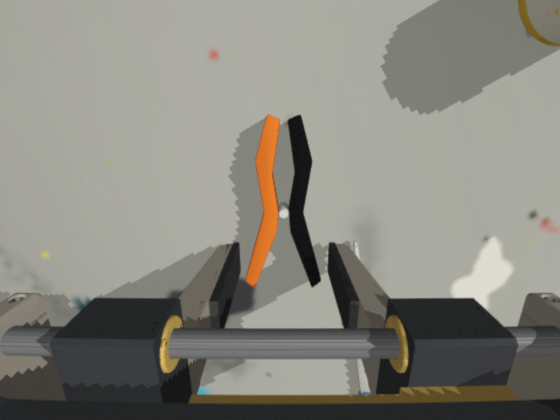

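The clamp sits centred and aligned between the fingers, with its pin at (284,213). I'll lower 3 mm, squeeze and lift.

Emit:
servo_tool(
  translation=[
    [0, 0, -0.3],
    [0, 0, -0.3],
    [0, 0, -0.3],
    [0, 0, -0.3],
    [0, 0, -0.3],
    [0, 0, -0.3],
    [0, 0, -0.3],
    [0, 0, -0.3],
    [0, 0, -0.3],
    [0, 0, 0.2],
    [0, 0, 1],
    [0, 0, 2.5],
    [0, 0, 4.5],
    [0, 0, 5],
    [0, 0, 5],
    [0, 0, 5],
  ],
  turn=[0, 0, 0, 0, 0, 0, 0, 0, 0, 0, 0, 0, 0, 0, 0, 0],
  claw=[5.6, 5, 4.5, 4, 3.5, 3, 2.5, 2.5, 2.5, 2.5, 2.5, 2.5, 2.5, 2.5, 2.5, 2.5],
  force=30,
)

```text
clock: 11.6
tool_pos: [0.5112, -0.2366, 0.0552]
tcp_rot: [[-0.497, -0.0, 0.868], [-0.868, 0.0, -0.497], [-0.0, -1.0, -0.0]]
force: [0.4, -1.1, -0.0]
gripper_width: 0.0278
```

```bash
python3 - <<'E'
from h import *
c=snap('wrist','w7'); d=snap('side','d7'); s=robot.state(); print(s['tool_pos'],s['force'],s['gripper_width'],s['clock'])
f=lambda im,x,y,w,h:cv2.resize(im[y:y+h,x:x+w],(400,int(400*h/w)))
cv2.imwrite('pics/w7c.png',np.hstack([cv2.resize(c['pixels'],(400,300)),f(d['pixels'],250,190,120,90)]))
E
```

```text
[ 0.51086056 -0.2366368   0.05474605] [ 0.19230886 -0.76321443  0.21034925] 0.02763844753925167 11.7
```

View pics/w7c.png

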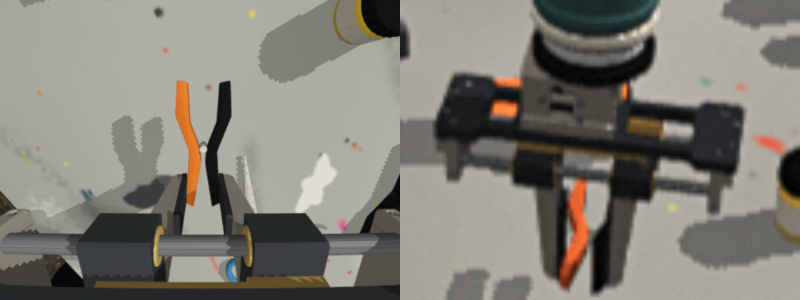

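The clamp is held squeezed open (27.7 mm), clear of the bench, with the jaws gaping. I work out the tips in the tool frame and the insertion target.

```bash
python3 - <<'E'
from h import *
c=load('w7'); T=np.array([.511,-.2366,.055]); a=np.radians(60.2)
f=np.array([np.cos(a),np.sin(a)]); l=np.array([np.cos(a-np.pi/2),np.sin(a-np.pi/2)])  # forward(jaws), right(tool z)
for n,p in [('or',(188.5,82)),('bl',(219,82)),('orout',(177,82)),('blout',(230,82)),('pin',(203,148))]:
    X=plane(c,p[0]*1.4,p[1]*1.4,T[2]+.010)[:2]-T[:2]; print(n,'fwd',(X@f).round(4),'right',(X@l).round(4))
# target in world: card centre (.460,.158), card y dir 94.6deg
b=np.radians(94.6); y=np.array([np.cos(b),np.sin(b)]); C=np.array([.460,.158])
for t in (.092,.16): print('TCP at',(C-y*t).round(4))
E
```

```text
or fwd 0.0848 right -0.0107
bl fwd 0.0848 right 0.0115
orout fwd 0.0848 right -0.0191
blout fwd 0.0848 right 0.0195
pin fwd 0.0348 right -0.0002
TCP at [0.4674 0.0663]
TCP at [ 0.4728 -0.0015]
```

Emit:
servo_tool(
  translation=[
    [0, 0, 1],
    [0, 0, 4],
    [0, 0, 8],
    [-0.3, 1.5, 11],
    [-0.8, 4.5, 12],
    [-1.4, 8, 12],
    [-2, 12, 12],
    [-2.6, 16, 12],
    [-3.2, 19.5, 12],
    [-3.6, 22, 11],
    [-3.8, 23.2, 9],
    [-3.85, 23.5, 7],
    [-3.85, 23.5, 5],
    [-3.85, 23.5, 3.8],
    [-3.85, 23.5, 3.6],
    [-3.85, 23.5, 3.6],
    [-3.85, 23.5, 3.6],
  ],
  turn=[0, 0, 1, 4, 8, 13, 18, 23, 28, 31, 33, 34.4, 34.4, 34.4, 34.4, 34.4, 34.4],
  claw=[2.5, 2.5, 2.5, 2.5, 2.5, 2.5, 2.5, 2.5, 2.5, 2.5, 2.5, 2.5, 2.5, 2.5, 2.5, 2.5, 2.5],
)

```text
clock: 13.4
tool_pos: [0.4735, -0.0022, 0.0921]
tcp_rot: [[0.079, 0.001, 0.997], [-0.997, 0.0, 0.079], [0.0, -1.0, 0.001]]
force: [1.1, 0.3, -1.1]
gripper_width: 0.0276
```

```bash
python3 - <<'E'
from h import *
c=snap('wrist','w8'); snap('side','d8'); snap('scene','s8')
s=robot.state(); print(s['tool_pos'],s['gripper_width'])
E
```

```text
[ 0.47338467 -0.00199872  0.09209514] 0.027698399670464252
```

View pics/w8.png

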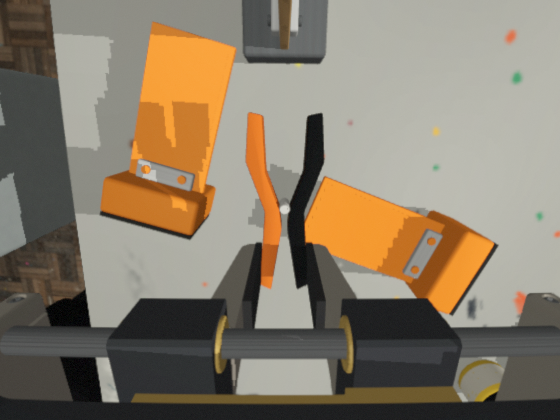

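The wrist view shows the card's near side edge at columns 280–292 from row 0 to row 47. The jaw tips are at (262,116) and (309,116). I intersect the edge rays with the vertical plane of the edge.

```bash
python3 - <<'E'
from h import *
c=load('w8'); im=c['pixels'].astype(int)
T=np.array([.4734,-.002,.0921]); b=np.radians(94.6); y=np.array([np.cos(b),np.sin(b)]); r=np.array([np.sin(b),-np.cos(b)])
for v in (3,12,25,40):
    row=im[v,270:305]; cols=270+np.nonzero((row[:,2]-row[:,0]>25)&(row[:,2]<190))[0]
    print(v,cols.min(),cols.max(),end=' ')
    for u in (cols.min(),cols.max()):
        o,d=ray(c,u,v); X=o+d*(.128-o[1])/d[1]; print(X.round(4),'right',((X[:2]-T[:2])@r).round(4),end=' | ')
    print()
for p in [(264,116),(307,116),(285,209)]:
    X=plane(c,*p,T[2]+.010)[:2]; print('tip/pin',X.round(4),'fwd',((X-T[:2])@y).round(4),'right',((X-T[:2])@r).round(4))
print(proj(c,[[.462,.128,.14],[.462,.128,.05]]))
# card in scene & side (unoccluded?) top corners
E
```

```text
3 279 291 [0.4601 0.128  0.1174] right -0.0029 | [0.4652 0.128  0.1186] right 0.0022 | 
12 279 290 [0.4599 0.128  0.1064] right -0.003 | [0.465  0.128  0.1077] right 0.0021 | 
25 280 289 [0.4602 0.128  0.0871] right -0.0027 | [0.4649 0.128  0.0884] right 0.002 | 
40 280 288 [0.4599 0.128  0.0568] right -0.003 | [0.4649 0.128  0.0584] right 0.0019 | 
tip/pin [0.4555 0.0813] fwd 0.0844 right -0.0111
tip/pin [0.4778 0.083 ] fwd 0.0844 right 0.0112
tip/pin [0.4704 0.0319] fwd 0.034 right -0.0003
[[283.59310436 -20.75754572]
 [283.36684433  43.03480172]]
```

It is centred within 1 mm, so I advance 68 mm along the card's width direction.

Emit:
servo_tool(
  translation=[
    [0, 0.3, 0],
    [-0.1, 1.2, 0],
    [-0.2, 2.4, 0],
    [-0.3, 3.6, 0],
    [-0.4, 4.8, 0],
    [-0.5, 5.8, 0],
    [-0.55, 6.5, 0],
    [-0.55, 6.8, 0],
    [-0.55, 6.8, 0],
    [-0.55, 6.8, 0],
    [-0.55, 6.8, 0],
  ],
  turn=[0, 0, 0, 0, 0, 0, 0, 0, 0, 0, 0],
  claw=[2.5, 2.5, 2.5, 2.5, 2.5, 2.5, 2.5, 2.5, 2.5, 2.5, 2.5],
)

```text
clock: 14.65
tool_pos: [0.4674, 0.0655, 0.0914]
tcp_rot: [[0.079, 0.0, 0.997], [-0.997, -0.0, 0.079], [0.0, -1.0, 0.0]]
force: [-0.2, 0.0, -0.8]
gripper_width: 0.0276
```

```bash
python3 - <<'E'
from h import *
c=snap('wrist','w9'); d=snap('side','d9')
s=robot.state(); print(s['tool_pos'],s['gripper_width'],s['force'],np.abs(s['joint_vel']).max())
print(proj(c,[[.46,.188,.14],[.46,.128,.14]]))
cv2.imwrite('pics/w9c.png',np.hstack([cv2.resize(c['pixels'][0:300,140:440],(400,400)),cv2.resize(d['pixels'][120:230,190:300],(400,400))]))
E
```

```text
[0.46741479 0.06553252 0.09141681] 0.027279334739122155 [ 0.38492365  0.30421718 -0.49992365] 0.00127555338641048
[[293.0412879    3.84541739]
 [280.53739444 169.51411318]]
```

View pics/w9c.png

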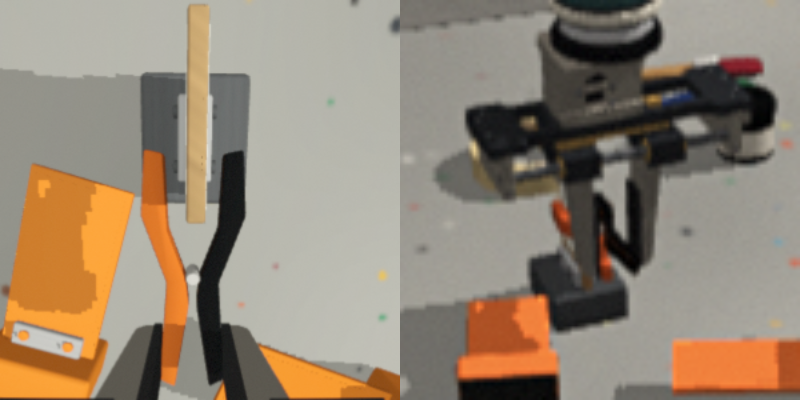

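The jaw tips lie on either side of the card with visible gaps, about 20 mm past its near edge. The stand is upright and everything is still, so I hand in.

```bash
python3 -c "
from workcell import robot
print(robot.hand_in()); s=robot.state(); print(s['clock'],s['gripper_width'])"
```

```text
the job is handed in; nothing more can be done
None
the job is handed in; nothing more can be done
```

I set the stand upright and let go of it. I then squeezed the small clamp open and handed in with it held gaping round the card's side edge on the robot's right. Hand-in was at about 15 s on the robot's clock and reported no verdict.

**Stand:** I gripped the card by its side edges, swung it up about the foot's bottom edge, and released it. It looked upright and free in both fixed camera views. The triangulated top corners were at 0.138–0.141 m, against the 0.140 m expected, though the two views disagreed by about 7 mm.

**Clamp:** In the last views:
- The finger opening was 27.6 mm, slightly under the 29 mm given for fully squeezed, so I take the clamp to be at its stop. I had no direct reading of its joint.
- The jaw tips were about 11 mm either side of their centre line, and the card about 1.3 mm off that line. They reached about 20 mm past the edge, roughly 0.10 m up.
- I saw a gap on both sides of the card. The wrist force was under 1 N and the arm was still.

I never planned a contact with the jars, the tape roll or the look-alikes, and saw none. I did not measure their positions again at the end.

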